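Push the power supply down the bay between the wiring ducts

TASK

With your fingertips, push the black power supply along the mounting plate, down the bay between the two grey slotted wiring ducts, until it sits flush and square against the steel line filter that is screwed down in the bay. Line it up before it goes in, because neither it nor the robot may touch either duct; slide it only, never lift or tip it, and come up to the filter gently. Leave everything else as it lies.

Things in the scene. Friction and masses are not known exactly. Their poses are not given: they have to be found in the camera images.
- psu_center (a point): Centre (19 mm over the plate) of the loose power supply: black box, 94 mm along x, 100 mm along y, 38 mm high, 0.4 to 0.7 kg, silver vent slots on top, green terminal strip along its +y side; slides with a few newtons. Its +x face leads into the bay. At first it stands on the plate before the mouth, up to 35 mm off the bay's centre line and 17 degrees askew.
- bay_mouth (a point): Point on top of the white mounting plate (4 mm over the bench, 660 x 420 mm), on the bay's centre line, level with the near ends of both ducts. x points down the bay, y across it towards duct_a, z up. The bay is 124 mm wide: walls at y = +62 and -62 mm, from x = 0 to 355 mm. The plate goes on for 290 mm before the mouth.
- duct_a: Grey slotted wiring duct on the +y side of the bay, fixed to the plate: a comb-walled trough 355 mm long (its x, parallel to the bay), 40 mm wide, 40 mm high over the plate. Origin: centre of its underside. Must not be touched.
- duct_b: The same duct on the -y side of the bay. Origin: centre of its underside. Must not be touched.
- filter_face (a point): Centre (19 mm over the plate) of the flat face, 100 mm wide and 36 mm high, of the steel line filter that looks to the bay's mouth. x points down the bay, into the filter. The filter is 90 mm long, 40 mm high, screwed down and rigid. With the power supply home, its centre is 47 mm before this point.
- highlighter: Yellow highlighter with black cap, 115 x 26 x 16 mm, lying on the plate before the end of duct_b, near the plate's edge. Origin: on its underside, 15 mm from the middle. Leave alone.
- screwdriver: Screwdriver with red handle, 190 mm long, lying on the bench to the robot's right, beside the plate. Origin: underside, near its middle. Leave alone.
- end_clamp: Loose grey terminal end clamp, 10 x 46 x 36 mm high, standing on the plate on the -y side of the power supply, near the plate's edge. Origin: centre of underside. Leave alone.
- tray: Blue tray, 160 x 110 x 45 mm, on the bench to the robot's left, with a roll of tape in it. Origin: centre of underside. Leave alone.
- tape: Roll of black tape lying flat in the blue tray, 76 mm across, 19 mm high. Origin: centre of underside. Leave alone.
- jar: Jar with orange cap, 56 mm across, 75 mm high, on the bench to the right. Origin: centre of underside. Leave alone.
Mind the look-alikes: they are no part of the job. What is shaped like the part that bears psu_center but yellow is not meant.

How it is judged:
By the outcome, as a careful person would: the job done as asked, in the order asked, and still so for the second after the job is handed in, with the robot touching nothing.
It also fails if it takes over 54 s, if anything falls off the work surface, if the arm or the gripper's body presses on something with over 40 N, if the wrist force passes 120 N, or if a joint passes its speed limit or range.

ROBOT

A 6-joint arm with a two-finger parallel gripper is mounted at the origin on the work surface. World frame = base frame: x ahead of the robot, y to its left, z up, the work surface at z = 0. Lengths are in m, angles in rad, forces in N, time in s.
With the tool pointing down it reaches from about 0.35 to 0.725 m from the base axis. Payload 4.3 kg.
Tool frame: the origin (TCP) lies on the centre line of the jaws, within the pads' length; the fingertips stand ahead of it and the grasp point (between the pads) lies 3 mm ahead of it (r.nose_length is the z of the fingertips in the tool frame, in m); z points along the fingers, x is the direction in which the jaws open and shut, and the axes are right-handed (so a half turn about z gives the same grasp; the last joint's range is limited). The gripper opens to 85 mm and grips with 20 to 120 N. Pads are 22 mm wide; open, the fingers measure 114 mm over their backs; the gripper's body (76 mm by 85 mm) begins 54 mm behind the grasp point. The pads swing forward as they close: fully open they stand 13 mm farther back than shut.
Start: joints at [1.041, 0.377, 0.081, 1.274, 0, 1.46], TCP at [0.234, 0.525, 0.253] pointing down, gripper open.
Joint ranges: [-2.72, 2.72], [-0.84, 1.66], [-1.02, 1.22], [-1.77, 2.12], [-1.37, 1.28], [-3.14, 3.14]. Speed limits (rad/s): [2.57, 2.57, 3.14, 3.14, 3.14, 3.14].

INTERFACE

Orientations are given as a rotation vector (axis times angle).
In Python, from plant import r gives the robot as it stands.
- The arm moves only by the shell command python3 -m jog 'ROWS' [OPENING] [FORCE]. ROWS is JSON, one flat list of numbers, 6 for each row, row after row: the shift along the tool's x, y, z in units of 25 mm (1.0 is 25 mm), then the turn, a rotation vector about the tool's x, y, z in units of 8 degrees (1.0 is 8 degrees). A call has 1 to 10 rows; each row is the pose to reach, as a shift and turn from the pose commanded when the call began, along the tool's axes at that moment; what a row does not reach only later rows make up. A row lasts 1/8 s, in which the tool goes at most 62.5 mm and 10.7 degrees, less where a joint would pass 70% of its speed; a pose out of reach is approached as far as the arm can. A call with a gripper value outside its range is refused whole. OPENING is the finger opening in mm, from 0 to 85.4, set as the call begins (- or left out, the last holds). The fingers move at their own pace and stop on an object; FORCE is the grip in N (left out, the last holds). Time passes only in rows, so rows that repeat a pose let the fingers close. It gives the time, the measured TCP pose, the force and the opening at its end, in the units of the state.
- r.state(): the state, without advancing time (a new reading comes with each control period).
- r.read_camera(name): name is "side" or "top" or "wrist"; returns a dict with "color" (400x640x3 uint8, red, green, blue), "vfov" (degrees; the focal length in pixels is half the picture's height over the tangent of half this angle, whatever the lens; pixels are square), "cx", "cy" (the principal point, pixels), "view" (4x4, takes a point from world to camera coordinates). Camera axes: x right, y up, looking along -z (the intrinsics and any distortion apply to the point x, -y, -z); pixel columns grow to the right and rows downward; lengths in m; the calibration is good to about 2 mm. The wrist camera is an equidistant fisheye: a pixel r from the principal point sees the ray r / f radians off the axis. A picture is of the moment at which its call begins. There is no depth.
- r.hand_in(): hands the job in, once; it reports no verdict.
The state is a dict: "t": time; "joint_positions": joint angles; "joint_velocities": joint speeds; "tau": joint torques, N m; "tcp_pos": TCP position; "orientation": TCP orientation; "contact_force": force on the tool from outside, world axes, zero at the start; "moment": the same for the moment, N m; "width": finger opening in m.
Only numpy, scipy, OpenCV 4.12 (cv2) and the standard library are available. Lean on these libraries where they do the work, as an engineer would, in place of code of your own. Each camera call takes 0.05 s, during which the arm holds its last target.

## Working session

There is one attempt and no reset: what is moved stays moved. The work goes in short steps, Python scripts to look and compute and a shell command to move; the robot and the scene stay as the last step left them, time stands still between calls to the robot, and variables do not carry over. Pictures are saved under pics/ and viewed, and the job is handed in when it is done.

```bash
mkdir -p pics; ls
cat > h.py <<'E'
import numpy as np, cv2
from plant import r
def snap(name,fn):
    c=r.read_camera(name); cv2.imwrite('pics/'+fn,c['color'][:,:,::-1]); 
    import pickle; pickle.dump(c,open('pics/'+fn+'.pkl','wb')); return c
E
python3 - <<'E'
from h import *
for n in ("top","side","wrist"):
    c=snap(n,n+"0.png"); print(n,c['vfov'],c['cx'],c['cy'],c['view'].round(4).tolist(),[k for k in c])
s=r.state(); print(s, r.nose_length)
E
```

```text
pics
top 43.00870149981625 326.4298133858232 204.46018033364018 [[0.0227, -0.9997, -0.0115, 0.0105], [0.996, 0.0216, 0.0868, -0.4826], [-0.0866, -0.0134, 0.9962, -1.8025], [0.0, 0.0, 0.0, 1.0]] ['color', 'vfov', 'cx', 'cy', 'view']
side 42.78986716879691 323.902225323596 193.50019014743168 [[0.9937, -0.1119, -0.009, -0.4896], [0.0828, 0.6761, 0.7321, -0.0707], [-0.0759, -0.7282, 0.6811, -1.5235], [0.0, 0.0, 0.0, 1.0]] ['color', 'vfov', 'cx', 'cy', 'view']
wrist 65.70646984690485 321.42416016555825 198.35576107486042 [[0.4076, 0.9132, -0.0018, -0.5742], [-0.8758, 0.3904, -0.2839, 0.0372], [-0.2585, 0.1173, 0.9589, -0.3796], [0.0, 0.0, 0.0, 1.0]] ['color', 'vfov', 'cx', 'cy', 'view']
{'t': 0.15, 'joint_positions': array([ 1.04069737e+00,  3.77919158e-01,  7.99379212e-02,  1.27439155e+00,
       -2.18387742e-06,  1.46047674e+00]), 'joint_velocities': array([ 0.00064689, -0.0028539 ,  0.00384986, -0.00074111, -0.00102554,
        0.00225189]), 'tau': array([ 1.55774178e-03, -4.64035177e+01,  2.70170474e+01,  1.38475606e-02,
        2.58544823e-06, -1.60566088e-05]), 'tcp_pos': array([0.23411684, 0.52467464, 0.25256382]), 'orientation': array([ 2.63493573e+00,  1.70946134e+00, -2.21111821e-03]), 'contact_force': array([-0.80212074, -0.09175869,  0.11387118]), 'moment': array([ 0.03277695, -0.00030695, -0.01001295]), 'width': 0.08532747748063867} 0.022
```

View pics/top0.png

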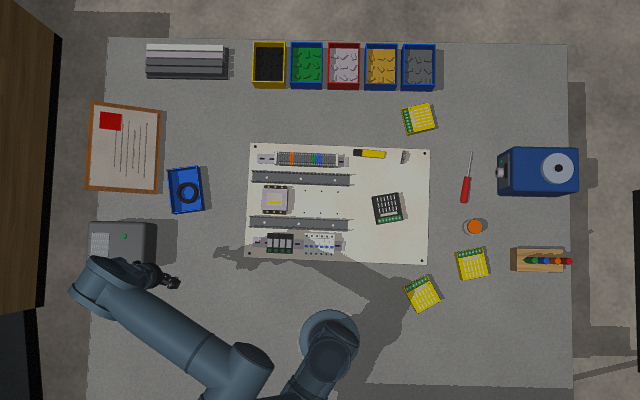

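View pics/side0.png

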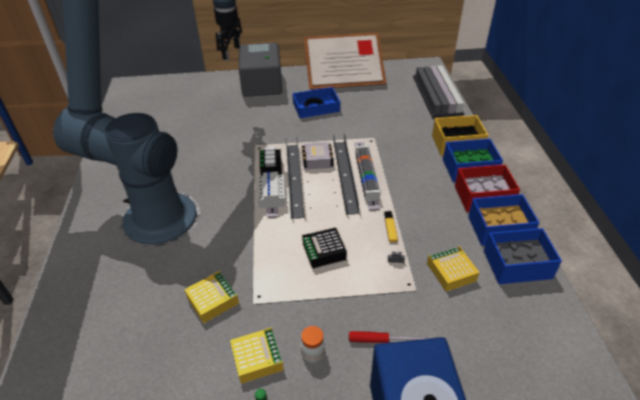

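View pics/wrist0.png

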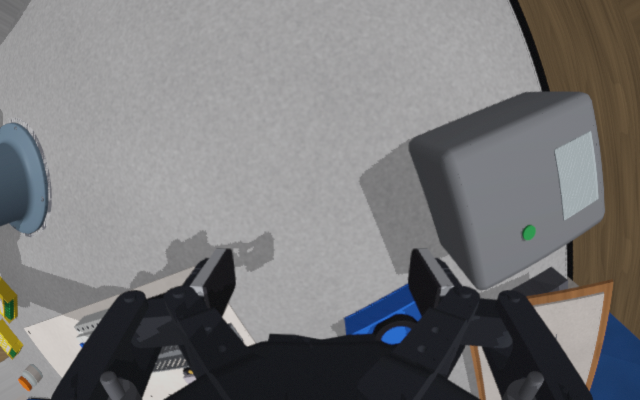

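The black power supply is at (387,208) in the top view. The filter is at (274,200) and the ducts run along rows 178 and 223, with their mouth at column ~352. The yellow look-alikes at (419,118), (472,264) and (422,294) are not meant. Next I'll confirm with a crop and take coarse measurements.

```bash
cat >> h.py <<'E'
import pickle
def load(fn): return pickle.load(open('pics/'+fn+'.pkl','rb'))
def ray(c,uv,fish=False):
    uv=np.atleast_2d(np.asarray(uv,float)); f=200/np.tan(np.radians(c['vfov']/2))
    d=(uv-[c['cx'],c['cy']])/f
    if fish:
        th=np.hypot(*d.T); k=np.where(th>1e-9,np.sin(th)/np.maximum(th,1e-9),1)
        v=np.c_[d[:,0]*k,-d[:,1]*k,-np.cos(th)]
    else: v=np.c_[d[:,0],-d[:,1],-np.ones(len(d))]
    R=c['view'][:3,:3]; o=-R.T@c['view'][:3,3]
    return o,v@R
def onz(c,uv,z,fish=False):
    o,d=ray(c,uv,fish); return o+d*((z-o[2])/d[:,2])[:,None]
def proj(c,P,fish=False):
    P=np.atleast_2d(np.asarray(P,float)); p=P@c['view'][:3,:3].T+c['view'][:3,3]
    f=200/np.tan(np.radians(c['vfov']/2)); x,y,z=p[:,0],-p[:,1],-p[:,2]
    if fish:
        rr=np.hypot(x,y); th=np.arctan2(rr,z); k=f*th/np.maximum(rr,1e-9)
    else: k=f/z
    return np.c_[c['cx']+x*k,c['cy']+y*k]
def crop(fn,x0,y0,x1,y1,s,out):
    im=cv2.imread('pics/'+fn)[y0:y1,x0:x1]; cv2.imwrite('pics/'+out,cv2.resize(im,None,fx=s,fy=s,interpolation=cv2.INTER_CUBIC))
E
python3 - <<'E'
from h import *
crop('top0.png',235,135,440,270,3.9,'top0c.png')
c=load('top0.png')
print(onz(c,[[387,208],[352,180],[352,223],[288,200],[418,158],[405,157]],.042).round(3))
E
```

```text
[[ 0.473 -0.194  0.042]
 [ 0.57  -0.068  0.042]
 [ 0.417 -0.071  0.042]
 [ 0.493  0.158  0.042]
 [ 0.654 -0.302  0.042]
 [ 0.657 -0.256  0.042]]
```

View pics/top0c.png

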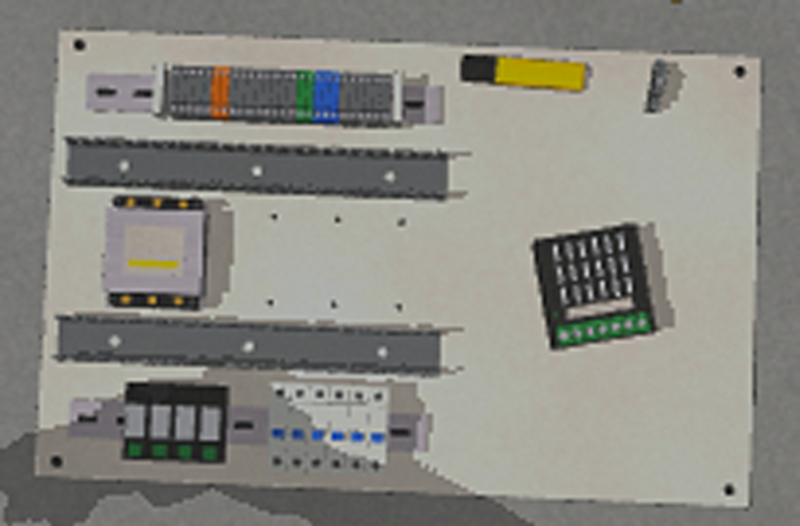

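```bash
cat >> h.py <<'E'
from scipy.spatial.transform import Rotation as Ro
def goal(p,yaw):  # tool down, tool x at angle yaw from world x
    R=np.c_[[np.cos(yaw),np.sin(yaw),0],[np.sin(yaw),-np.cos(yaw),0],[0,0,-1]]
    s=r.state(); R0=Ro.from_rotvec(s['orientation']).as_matrix()
    d=R0.T@(np.array(p)-s['tcp_pos'])/.025; t=np.degrees(Ro.from_matrix(R0.T@R).as_rotvec())/8
    print('t',round(s['t'],2),'now',s['tcp_pos'].round(4),'yaw',np.degrees(np.arctan2(R0[1,0],R0[0,0])).round(2),'z-axis',R0[:,2].round(4),'F',s['contact_force'].round(1)); print('rows',d.round(3),t.round(3))
E
python3 - <<'E'
from h import *
c=load('wrist0.png'); R=c['view'][:3,:3]; o=-R.T@c['view'][:3,3]; s=r.state()
R0=Ro.from_rotvec(s['orientation']).as_matrix()
print('cam',o,'in tool',R0.T@(o-s['tcp_pos']),'look in tool',R0.T@(-R[2]))
goal([.40,-.10,.26],np.pi/2); goal([.40,-.10,.26],-np.pi/2)
E
```

```text
cam [0.16846616 0.55435375 0.37346095] in tool [ 0.00015636 -0.07206752 -0.12088517] look in tool [-2.47720316e-04  2.84056369e-01  9.58807550e-01]
t 0.15 now [0.2341 0.5247 0.2526] yaw 65.95 z-axis [-8.0e-04 -1.4e-03 -1.0e+00] F [-0.8 -0.1  0.1]
rows [-20.114  16.243  -0.269] [-0.004  0.011 -3.006]
t 0.15 now [0.2341 0.5247 0.2526] yaw 65.95 z-axis [-8.0e-04 -1.4e-03 -1.0e+00] F [-0.8 -0.1  0.1]
rows [-20.114  16.243  -0.269] [1.5000e-02 5.0000e-03 1.9494e+01]
```

Run:
```python
from h import *
goal([.54,-.05,.26],np.pi/2)
```

```text
t 0.15 now [0.2341 0.5247 0.2526] yaw 65.95 z-axis [-8.0e-04 -1.4e-03 -1.0e+00] F [-0.8 -0.1  0.1]
rows [-16.005  20.542  -0.276] [-0.004  0.011 -3.006]
```

```bash
python3 -m jog '[-2,2.6,0,0,0,-0.5, -4,5.1,-0.2,0,0,-1, -6,7.7,-0.3,0,0,-1.5, -8,10.3,-0.3,0,0,-2, -10,12.8,-0.3,0,0,-2.5, -12,15.4,-0.3,0,0,-3, -14,18,-0.3,0,0,-3, -15.5,19.8,-0.3,0,0,-3, -16,20.5,-0.3,0,0,-3, -16,20.5,-0.3,0,0,-3]' 50
```

```text
t: 1.4
tcp_pos: [0.528, -0.0287, 0.2606]
orientation: [-2.223, -2.22, -0.0]
contact_force: [2.0, 1.7, 0.5]
width: 0.0499
```

Run:
```python
from h import *
snap('wrist','w1.png')
goal([.54,-.05,.26],np.pi/2)
```

```text
t 1.45 now [ 0.5315 -0.0356  0.2601] yaw 89.56 z-axis [ 0.0027 -0.0059 -1.    ] F [ 5.5 -6.1  0.7]
rows [-0.573  0.344  0.008] [ 0.019  0.042 -0.055]
```

View pics/w1.png

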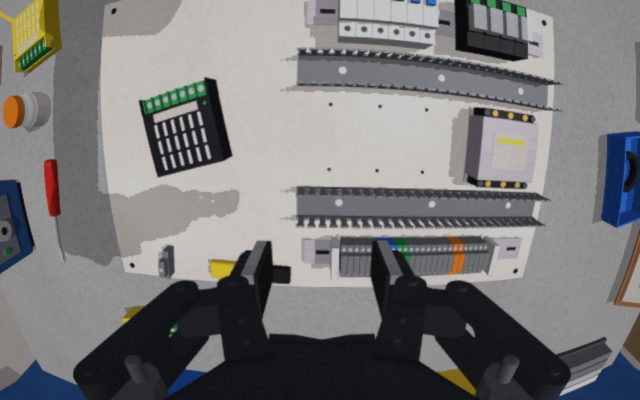

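The wrist view shows the supply at about (187,127), the mouth at column ~297, the filter face at column ~467, and the inner duct walls at rows ~85 and ~190. I'll retake it at rest and enlarge.

Run:
```python
from h import *
snap('wrist','w2.png')
crop('w2.png',120,70,270,185,5,'w2p.png')
crop('w2.png',280,35,430,145,5,'w2a.png')
crop('w2.png',280,145,430,235,5,'w2b.png')
crop('w2.png',430,60,570,225,3.6,'w2f.png')
```

```text
(no output)
```

View pics/w2p.png

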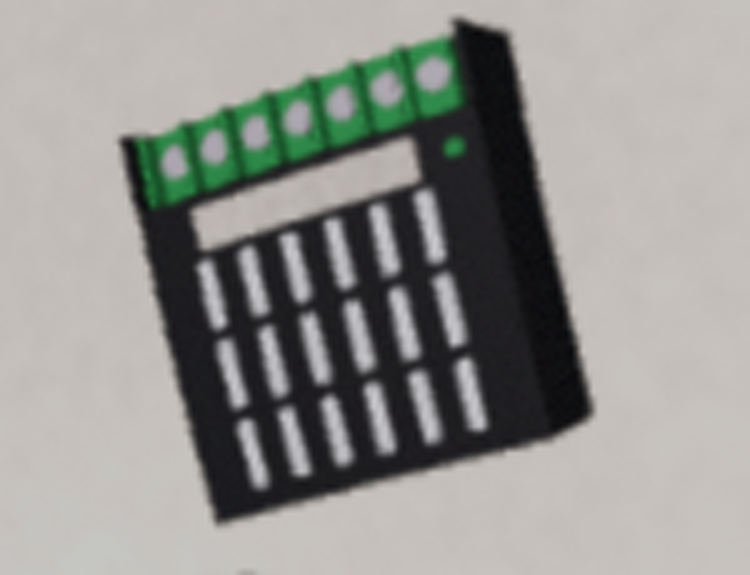

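View pics/w2a.png

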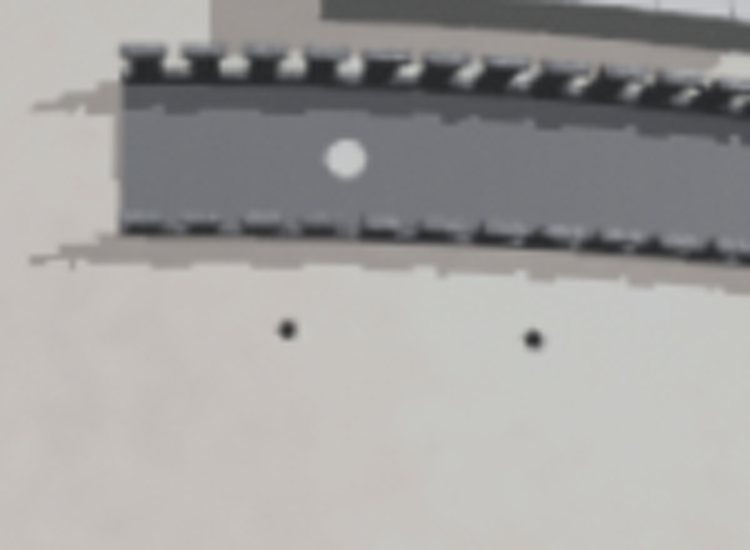

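View pics/w2b.png

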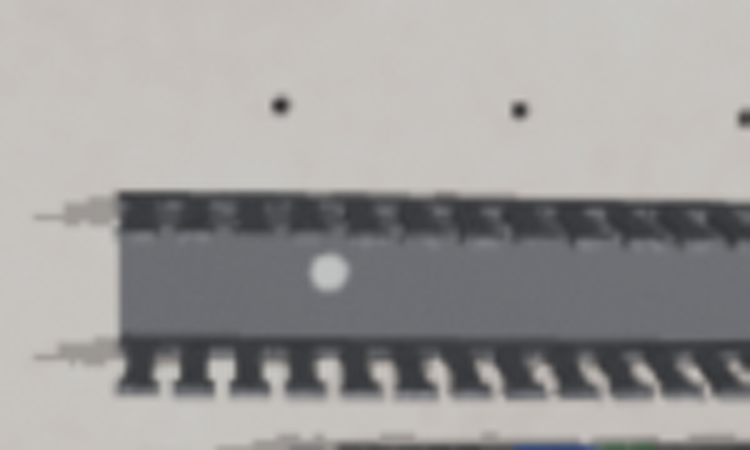

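View pics/w2f.png

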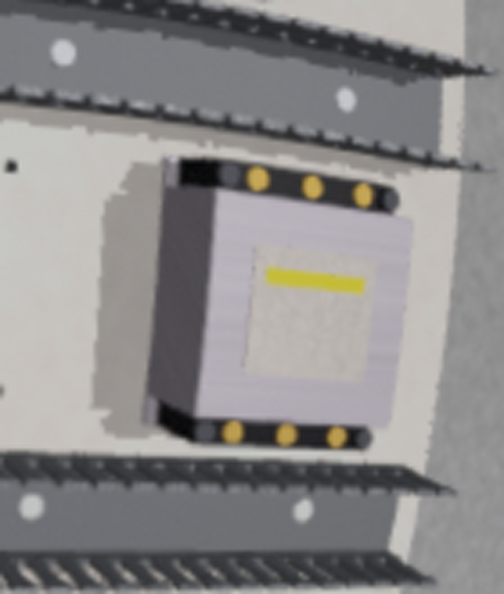

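```bash
cat > bay.py <<'E'
from h import *
def bay(fn,cols=range(306,420,2)):
    c=load(fn); g=cv2.cvtColor(c['color'],cv2.COLOR_RGB2GRAY).astype(float)
    A=[];B=[]
    def edge(col,r0,step,thr=100):
        rr=r0
        while g[rr,col]>thr: 
            rr+=step
            if abs(rr-r0)>70: return None
        a,b=g[rr-step,col],g[rr,col]
        return rr-step+step*(a-thr)/(a-b)
    for col in cols:
        if True:
            e=edge(col,118,-1); f=edge(col,150,1)
            if e: A.append((col,e))
            if f: B.append((col,f))
    return c,np.array(A),np.array(B)
E
python3 - <<'E'
from bay import *
c,A,B=bay('w2.png')
out=[]
for L in (A,B):
    P=onz(c,L+0.0,.004,True)[:,:2]
    k=np.polyfit(P[:,1],P[:,0],1)
    for _ in range(3):
        res=P[:,0]-np.polyval(k,P[:,1]); m=abs(res)<max(.0015,1*res.std()); k=np.polyfit(P[m,1],P[m,0],1)
    print(len(P),m.sum(),k,res[m].std()); out.append(k)
kA,kB=out
for y in(-.07,.15): print(y,np.polyval(kA,y),np.polyval(kB,y))
# mouth ends
print('mouth', onz(c,[[304,82.2],[304,183.4]],.004,True).round(4))
f=lambda x,y:(430+x/3.6,60+y/3.6)
print('face base',onz(c,[f(162,187),f(146,395)],.004,True).round(4))
print('face top',onz(c,[f(218,190),f(194,415)],.044,True).round(4),onz(c,[f(218,190),f(194,415)],.040,True).round(4))
p=lambda x,y:(120+x/5,70+y/5)
print('psu top',onz(c,[p(456,20),p(550,437),p(217,521),p(122,138)],.042,True).round(4))
print('psu base',onz(c,[p(510,34),p(592,411)],.004,True).round(4))
E
```

```text
57 52 [0.02088532 0.4276517 ] 0.0002531256156575164
57 55 [0.02066527 0.55319632] 0.00019943960473493903
-0.07 0.4261897299581536 0.551749752130122
0.15 0.43078449969247234 0.5562961125220577
mouth [[ 0.427  -0.057   0.004 ]
 [ 0.5522 -0.059   0.004 ]]
face base [[0.4558 0.1634 0.004 ]
 [0.5331 0.1626 0.004 ]]
face top [[0.4553 0.1643 0.044 ]
 [0.5317 0.1616 0.044 ]] [[0.4552 0.1666 0.04  ]
 [0.5326 0.1639 0.04  ]]
psu top [[ 0.4145 -0.1593  0.042 ]
 [ 0.5113 -0.1408  0.042 ]
 [ 0.5285 -0.2309  0.042 ]
 [ 0.4322 -0.2499  0.042 ]]
psu base [[ 0.4145 -0.1589  0.004 ]
 [ 0.5108 -0.1411  0.004 ]]
```

Run:
```python
from h import *
y=np.radians(88.81)
goal([.38,-.203,.10],y);goal([.38,-.203,.034],y)
print(r.state()['joint_positions'].round(2))
```

```text
t 1.5 now [ 0.5298 -0.032   0.26  ] yaw 89.54 z-axis [ 0.001 -0.002 -1.   ] F [-0.7  0.2 -0.1]
rows [-6.876 -5.943  6.406] [0.007 0.014 0.091]
t 1.5 now [ 0.5298 -0.032   0.26  ] yaw 89.54 z-axis [ 0.001 -0.002 -1.   ] F [-0.7  0.2 -0.1]
rows [-6.871 -5.946  9.046] [0.007 0.014 0.091]
[-0.18  0.28 -0.03  1.25 -0.   -0.17]
```

```bash
python3 -m jog '[-1.5,-1.3,1,0,0,0.1, -3,-2.6,2.2,0,0,0.1, -4.5,-3.9,3.6,0,0,0.1, -5.7,-5,4.6,0,0,0.1, -6.6,-5.8,5.4,0,0,0.1, -6.9,-5.95,6.1,0,0,0.1, -6.9,-5.95,7.2,0,0,0.1, -6.9,-5.95,8.2,0,0,0.1, -6.9,-5.95,8.9,0,0,0.1, -6.9,-5.95,9,0,0,0.1]' 40
python3 - <<'E'
from h import *
goal([.38,-.203,.034],np.radians(88.81)); snap('wrist','w3.png')
E
```

```text
t: 2.75
tcp_pos: [0.3774, -0.1977, 0.0347]
orientation: [-2.235, -2.203, 0.0]
contact_force: [0.1, 0.1, 0.1]
width: 0.0404
t 2.75 now [ 0.3774 -0.1977  0.0347] yaw 89.18 z-axis [-0.0025  0.0021 -1.    ] F [0.1 0.1 0.1]
rows [-0.211  0.108  0.027] [-0.018 -0.015  0.046]
```

View pics/w3.png

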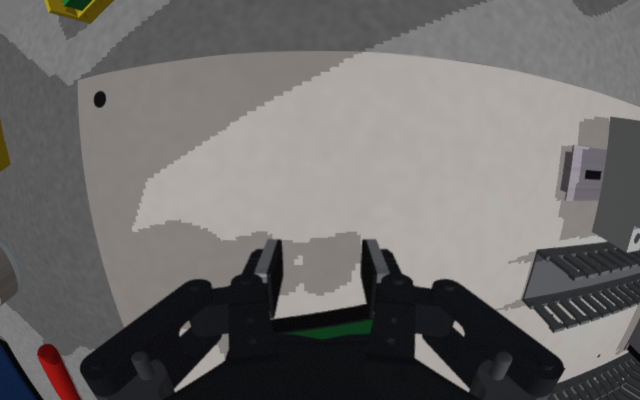

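```bash
python3 -m jog '[-0.2,0.4,0,0,0,0.05, -0.2,0.8,0,0,0,0.05, -0.2,1.0,0,0,0,0.05, -0.2,1.15,0,0,0,0.05, -0.2,1.27,0,0,0,0.05, -0.2,1.39,0,0,0,0.05, -0.2,1.51,0,0,0,0.05, -0.2,1.63,0,0,0,0.05, -0.2,1.72,0,0,0,0.05, -0.2,1.8,0,0,0,0.05]'
python3 - <<'E'
from h import *
goal([.4254,-.203,.034],np.radians(88.81)); snap('top','t4.png'); crop('t4.png',235,135,440,270,3.9,'t4c.png')
E
```

```text
t: 4.05
tcp_pos: [0.4237, -0.2048, 0.0357]
orientation: [-2.246, -2.197, -0.0]
contact_force: [-1.0, 0.0, -0.8]
width: 0.0395
t 4.05 now [ 0.4237 -0.2048  0.0357] yaw 88.75 z-axis [ 0.e+00  1.e-04 -1.e+00] F [-1.   0.  -0.8]
rows [0.072 0.068 0.067] [ 0.    -0.001 -0.008]
```

View pics/t4c.png

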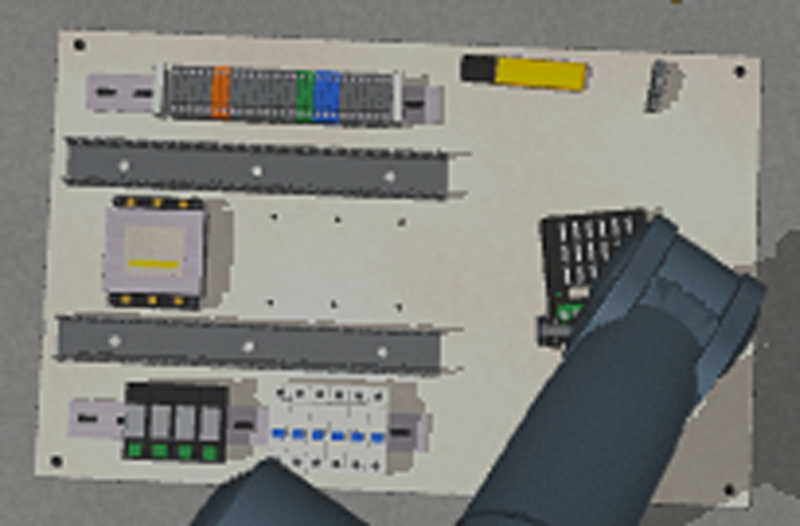

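```bash
python3 -m jog '[0,-0.5,0,0,0,0, 0,-0.6,-1,0,0,0, 0,-0.6,-3,0,0,0, 0.5,0.4,-5,0,0,0, 1.5,1.8,-7,0,0,0, 2.5,3.2,-8.6,0,0,0, 3.5,4.5,-9,0,0,0, 4,5.1,-9,0,0,0, 4,5.1,-9,0,0,0]'
python3 - <<'E'
from h import *
goal([.54,-.10,.26],np.radians(88.81)); snap('wrist','w5.png'); crop('w5.png',140,60,360,200,3.6,'w5p.png')
E
```

```text
t: 5.22
tcp_pos: [0.5529, -0.1072, 0.2598]
orientation: [-2.243, -2.198, 0.001]
contact_force: [0.1, 0.3, 0.0]
width: 0.0399
t 5.22 now [ 0.5529 -0.1072  0.2598] yaw 88.82 z-axis [-1.4e-03  2.0e-04 -1.0e+00] F [0.1 0.3 0. ]
rows [ 0.276 -0.522 -0.008] [-0.01  -0.001  0.001]
```

View pics/w5p.png

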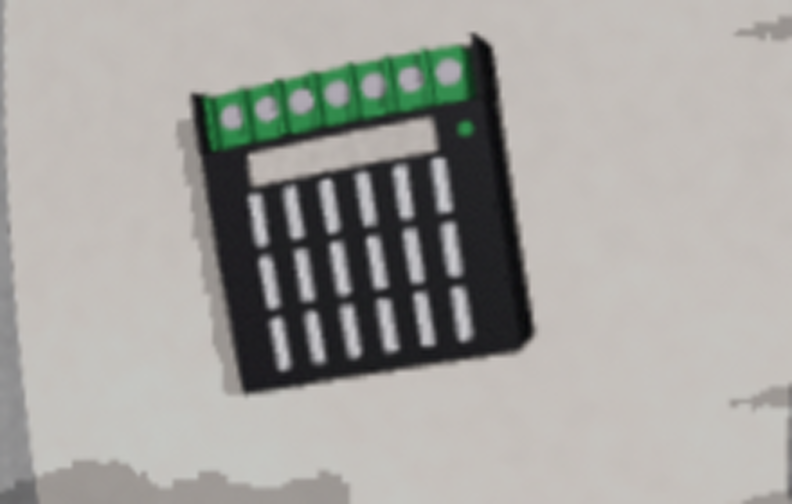

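```bash
cat >> h.py <<'E'
def psu(c,Q,z=.042,a=(.4904,.0208),bayw=1.19):
    P=onz(c,Q,z,True)[:,:2]; print(P.round(4).tolist())
    print('sides',[round(float(np.linalg.norm(P[i]-P[i-1])),4) for i in range(4)])
    m=P.mean(0); u=(P[1]-P[0]+P[2]-P[3]); ang=np.degrees(np.arctan2(u[1],u[0])); v=P[1]-P[2]+P[0]-P[3]; a2=np.degrees(np.arctan2(-v[0],v[1]))
    print('centre',m.round(4),'yaw err vs bay',round(ang+bayw,2),round(a2+bayw,2),'bay centre x there',round(a[0]+a[1]*m[1],4)); return m
E
python3 - <<'E'
from h import *
c=load('w5.png'); s=3.6; p=lambda x,y:(140+x/s,60+y/s)
psu(c,[p(474,36),p(519,350),p(245,392),p(193,95)])
c=load('w2.png'); s=5; p=lambda x,y:(120+x/s,70+y/s)
psu(c,[p(456,20),p(550,437),p(217,521),p(122,138)])
E
```

```text
[[0.4353, -0.1584], [0.5326, -0.148], [0.5425, -0.2388], [0.4454, -0.2501]]
sides [0.0922, 0.0979, 0.0914, 0.0977]
centre [ 0.4889 -0.1988] yaw err vs bay 7.55 7.47 bay centre x there 0.4863
[[0.4145, -0.1593], [0.5113, -0.1408], [0.5285, -0.2309], [0.4322, -0.2499]]
sides [0.0923, 0.0985, 0.0917, 0.0981]
centre [ 0.4716 -0.1952] yaw err vs bay 12.2 12.13 bay centre x there 0.4863
```

Run:
```python
from h import *
y=np.radians(-1.19)
goal([.4875,-.285,.10],y);goal([.4875,-.285,.030],y)
```

```text
t 5.28 now [ 0.5521 -0.1077  0.2596] yaw 88.76 z-axis [-2.4e-03  2.0e-04 -1.0e+00] F [ 0.2 -0.6  0.3]
rows [-7.147 -2.414  6.39 ] [-0.014  0.013 11.244]
t 5.28 now [ 0.5521 -0.1077  0.2596] yaw 88.76 z-axis [-2.4e-03  2.0e-04 -1.0e+00] F [ 0.2 -0.6  0.3]
rows [-7.147 -2.407  9.19 ] [-0.014  0.013 11.244]
```

```bash
python3 -m jog '[-0.8,-0.3,0.5,0,0,1.25, -1.6,-0.6,1.2,0,0,2.5, -2.4,-0.9,1.9,0,0,3.75, -3.2,-1.2,2.6,0,0,5, -4.1,-1.5,3.3,0,0,6.25, -5,-1.8,4,0,0,7.5, -5.8,-2.1,4.6,0,0,8.75, -6.6,-2.3,5.2,0,0,10, -7.15,-2.4,5.6,0,0,11.2, -7.15,-2.4,5.6,0,0,11.25]' 70
python3 - <<'E'
from h import *
y=np.radians(-1.19)
goal([.4875,-.285,.030],y); snap('wrist','w6.png')
E
```

```text
t: 6.52
tcp_pos: [0.4865, -0.2855, 0.1193]
orientation: [-3.139, 0.037, 0.005]
contact_force: [0.6, 0.0, 0.4]
width: 0.07
t 6.53 now [ 0.4865 -0.2855  0.1193] yaw -1.35 z-axis [-0.0031  0.002  -1.    ] F [0.6 0.  0.4]
rows [ 0.049 -0.014  3.573] [-0.014  0.022 -0.021]
```

View pics/w6.png

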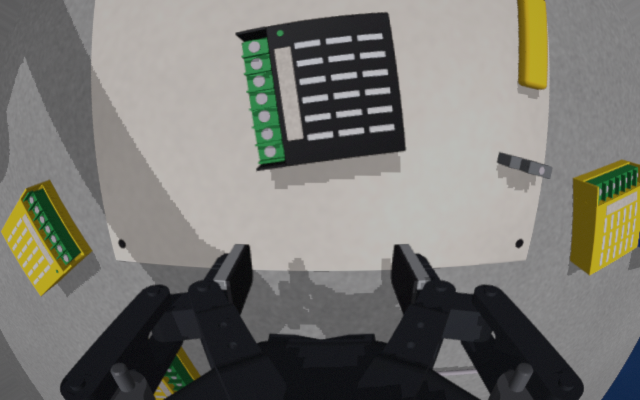

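```bash
python3 -m jog '[0.05,0,1.8,0,0,0, 0.05,0,3.2,0,0,0, 0.05,0,3.55,0,0,0, 0.05,-0.3,3.55,0,0,0, 0.05,-0.6,3.55,0,0,0, 0.05,-0.85,3.55,0,0,0, 0.05,-1.0,3.55,0,0,0, 0.05,-1.12,3.55,0,0,0, 0.05,-1.24,3.55,0,0,0, 0.05,-1.36,3.55,0,0,0]'
python3 - <<'E'
from h import *
y=np.radians(-1.19)
goal([.4875,-.238,.030],y); snap('wrist','w7.png')
E
```

```text
t: 7.82
tcp_pos: [0.4912, -0.251, 0.032]
orientation: [3.141, -0.035, -0.0]
contact_force: [-1.1, -1.6, 1.4]
width: 0.07
t 7.83 now [ 0.4912 -0.251   0.032 ] yaw -1.27 z-axis [-1.e-04 -2.e-04 -1.e+00] F [-1.1 -1.6  1.4]
rows [-0.16  -0.518  0.081] [ 0.001  0.    -0.01 ]
```

View pics/w7.png

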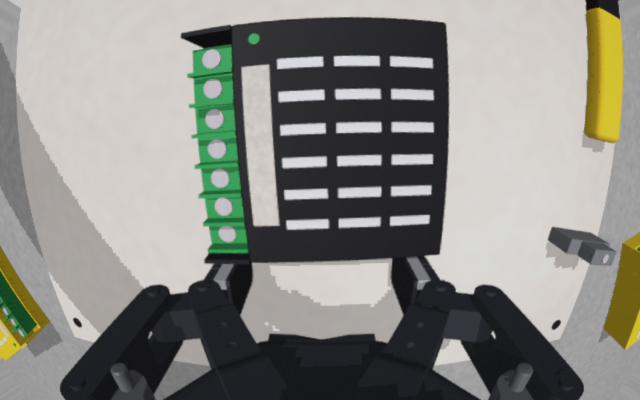

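Run:
```python
from h import *
crop('w7.png',170,0,460,280,2.1,'w7p.png')
```

```text
(no output)
```

View pics/w7p.png

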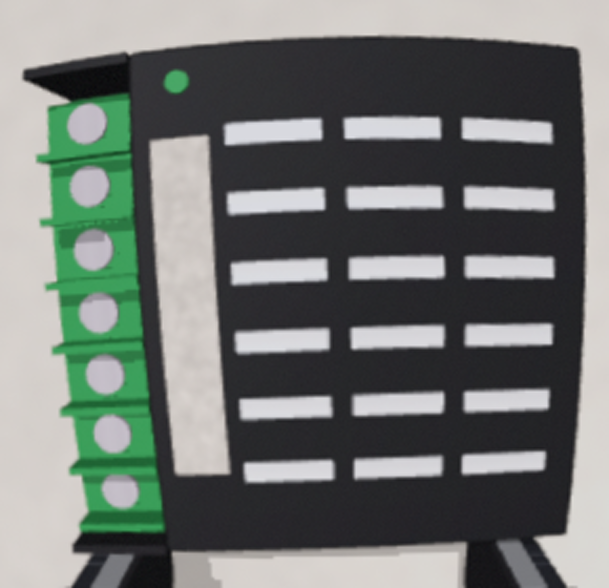

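Run:
```python
from h import *
c=load('w7.png'); s=2.1; p=lambda x,y:(170+x/s,0+y/s)
P=onz(c,[p(130,55),p(579,48),p(567,533),p(170,550),p(25,75),p(75,550)],.042,True)[:,:2]; print(P.round(4))
d=P[1]-P[2];print('len',np.linalg.norm(d),'yaw',np.degrees(np.arctan2(-d[0],d[1]))+1.19)
for i,j in((0,1),(3,2)):
    d=P[j]-P[i];print('yaw',np.degrees(np.arctan2(d[1],d[0]))+1.19)
m=(P[1]+P[2])/2-np.array([.05,0]); print('centre',m,'bay',.4904+.0208*m[1])
print(onz(c,[p(25,75),p(75,550)],.03,True))
# same on earlier
for fn,s,x0,y0,a,b in(('w2.png',5,120,70,(550,437),(217,521)),('w5.png',3.6,140,60,(519,350),(245,392))):
    c=load(fn); P=onz(c,[(x0+a[0]/s,y0+a[1]/s),(x0+b[0]/s,y0+b[1]/s)],.042,True)[:,:2]; d=P[0]-P[1]; t=np.arctan2(-d[0],d[1]); print(fn,np.linalg.norm(d),np.degrees(t)+1.19,P.mean(0)-.05*np.array([np.cos(t),np.sin(t)]))
```

```text
[[ 0.4613 -0.1458]
 [ 0.5402 -0.1444]
 [ 0.5417 -0.2371]
 [ 0.4627 -0.2382]
 [ 0.4411 -0.1465]
 [ 0.4424 -0.2387]]
len 0.0927598547621294 yaw 2.1504076293897993
yaw 2.2168700915239965
yaw 2.021844563596371
centre [ 0.49094532 -0.190725  ] bay 0.48643291997236215
[[ 0.43546999 -0.14297495  0.03      ]
 [ 0.43694926 -0.24520564  0.03      ]]
w2.png 0.09174382415522654 11.992524038418946 [ 0.47075103 -0.19520001]
w5.png 0.09141565698327292 7.427433710846639 [ 0.48782327 -0.19883761]
```

```bash
python3 -m jog '[0,-0.14,0,0,0,0, 0,-0.28,0,0,0,0, 0,-0.42,0,0,0,0, -0.02,-0.56,0,0,0,0, -0.05,-0.7,0,0,0,0, -0.08,-0.84,0,0,0,0, -0.11,-0.98,0,0,0,0, -0.14,-1.12,0,0,0,0, -0.17,-1.26,0,0,0,0, -0.2,-1.4,0,0,0,0]'
python3 - <<'E'
from h import *
y=np.radians(-1.19)
goal([.4875,-.216,.030],y); snap('wrist','w8.png');crop('w8.png',170,0,460,280,2.1,'w8p.png')
E
```

```text
t: 9.12
tcp_pos: [0.487, -0.2157, 0.032]
orientation: [-3.141, 0.034, -0.0]
contact_force: [-0.0, -2.1, -1.4]
width: 0.07
t 9.12 now [ 0.487  -0.2157  0.032 ] yaw -1.26 z-axis [ 0.e+00  1.e-04 -1.e+00] F [-0.  -2.1 -1.4]
rows [0.021 0.012 0.079] [-0.001 -0.    -0.008]
```

View pics/w8p.png

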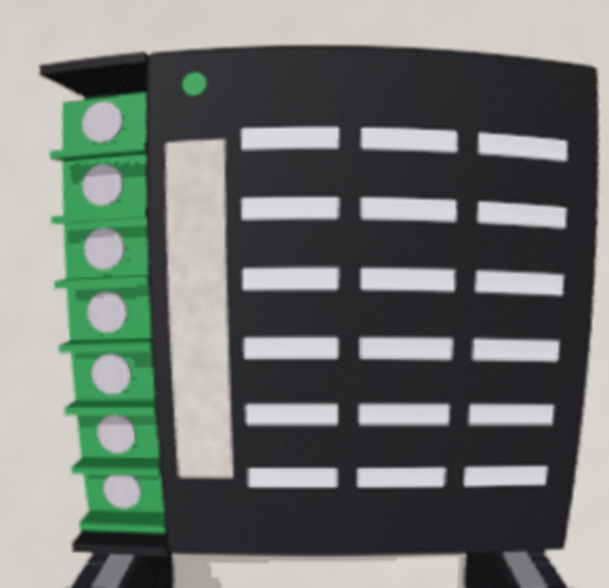

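```bash
cat >> h.py <<'E'
def meas(fn,Q,s=2.1,x0=170,y0=0):
    c=load(fn); P=onz(c,[(x0+q[0]/s,y0+q[1]/s) for q in Q],.042,True)[:,:2]; print(P.round(4).tolist())
    ys=[np.degrees(np.arctan2(d[1],d[0]))+1.19 for d in (P[1]-P[0],P[2]-P[3])]+[np.degrees(np.arctan2(-d[0],d[1]))+1.19 for d in (P[1]-P[2],)]
    m=(P[1]+P[2])/2-np.array([.05,0]); print('yaw',np.round(ys,2),'centre',m.round(4),'off',round((m[0]-(.4904+.0208*m[1]))*1e3,2),'front y',P[1,1].round(4),'L',np.linalg.norm(P[1]-P[2]).round(4))
E
python3 - <<'E'
from h import *
meas('w8.png',[(150,55),(597,68),(563,548),(170,554)])
E
```

```text
[[0.4606, -0.1108], [0.5393, -0.1124], [0.537, -0.2051], [0.4583, -0.2037]]
yaw [ 0.06  0.22 -0.19] centre [ 0.4882 -0.1587] off 1.06 front y -0.1124 L 0.0927
```

Run:
```python
from h import *
c=load('w8.png')
for uv in((60,385),(62,370),(85,330),(135,292),(165,285),(210,280),(215,262)):
    o,d=ray(c,uv,True); d=d[0]
    print(uv,[ (round(w,3),(o+d*((.487-w-o[0])/d[0]))[1:].round(3).tolist()) for w in (.045,.055,.062,.07)])
```

```text
(60, 385) [(0.045, [-0.183, 0.13]), (0.055, [-0.192, 0.126]), (0.062, [-0.198, 0.122]), (0.07, [-0.204, 0.118])]
(62, 370) [(0.045, [-0.181, 0.128]), (0.055, [-0.19, 0.123]), (0.062, [-0.195, 0.119]), (0.07, [-0.202, 0.115])]
(85, 330) [(0.045, [-0.179, 0.118]), (0.055, [-0.187, 0.111]), (0.062, [-0.192, 0.105]), (0.07, [-0.199, 0.099])]
(135, 292) [(0.045, [-0.183, 0.098]), (0.055, [-0.191, 0.086]), (0.062, [-0.197, 0.078]), (0.07, [-0.204, 0.068])]
(165, 285) [(0.045, [-0.189, 0.083]), (0.055, [-0.199, 0.068]), (0.062, [-0.206, 0.058]), (0.07, [-0.214, 0.046])]
(210, 280) [(0.045, [-0.208, 0.05]), (0.055, [-0.221, 0.028]), (0.062, [-0.231, 0.012]), (0.07, [-0.242, -0.006])]
(215, 262) [(0.045, [-0.204, 0.041]), (0.055, [-0.217, 0.017]), (0.062, [-0.226, -0.0]), (0.07, [-0.236, -0.019])]
```

View pics/w8.png

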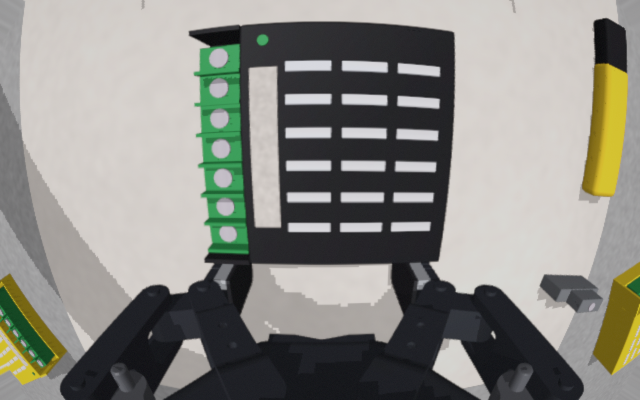

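```bash
python3 -m jog '[0,-0.1,0,0,0,0, -0.01,-0.24,0,0,0,0, -0.02,-0.38,0,0,0,0, -0.03,-0.52,0,0,0,0, -0.04,-0.66,0,0,0,0, -0.04,-0.8,0,0,0,0, -0.04,-0.94,0,0,0,0, -0.04,-1.08,0,0,0,0, -0.04,-1.2,0,0,0,0, -0.04,-1.3,0,0,0,0]'
python3 - <<'E'
from h import *
y=np.radians(-1.19)
goal([.4875,-.186,.030],y); snap('wrist','w9.png');crop('w9.png',110,0,550,290,1.8,'w9p.png')
snap('top','t9.png');crop('t9.png',235,135,440,270,3.9,'t9c.png')
E
```

```text
t: 10.42
tcp_pos: [0.4868, -0.1832, 0.032]
orientation: [-3.141, 0.034, -0.0]
contact_force: [0.8, -2.0, -0.8]
width: 0.07
t 10.43 now [ 0.4868 -0.1832  0.032 ] yaw -1.25 z-axis [ 1.e-04  0.e+00 -1.e+00] F [ 0.8 -2.  -0.8]
rows [0.032 0.112 0.081] [-0.    -0.    -0.007]
```

View pics/w9p.png

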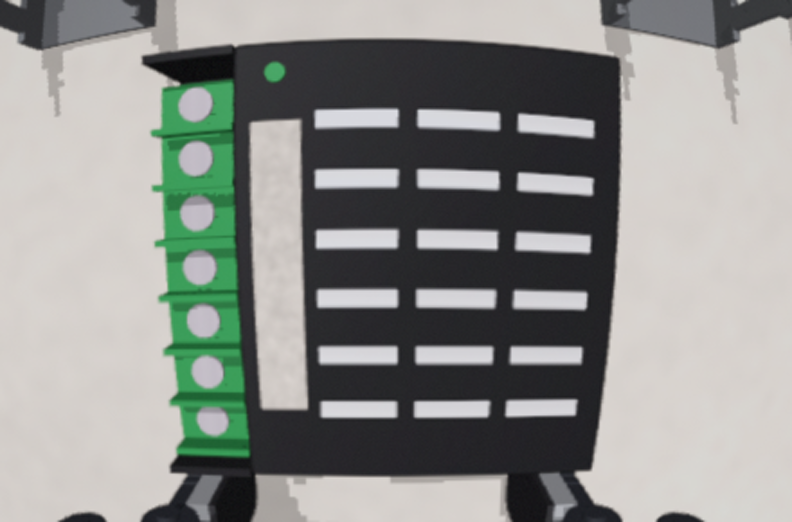

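View pics/t9c.png

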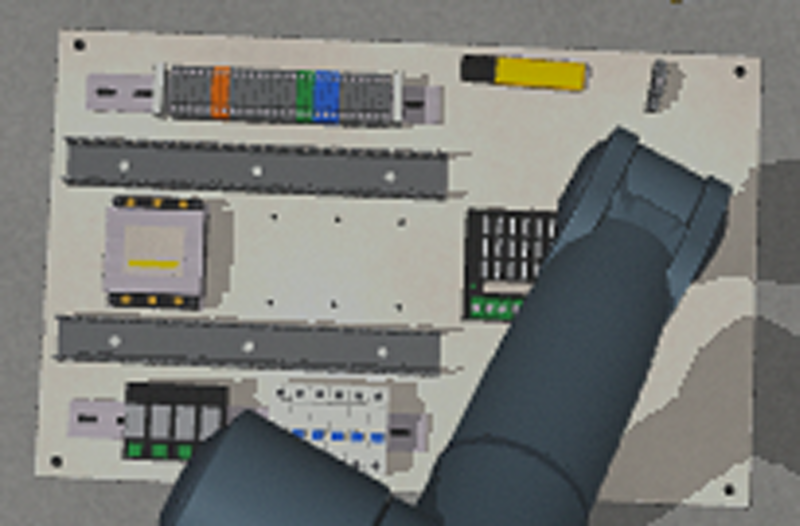

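Run:
```python
from h import *
meas('w9.png',[(236,47),(619,60),(591,469),(253,473)],1.8,110,0)
c=load('w9.png'); q=lambda x,y:(110+x/1.8,y/1.8)
W=onz(c,[q(155,27),q(603,23)],.004,True); print('walls',W.round(4), 'mid',W[:,0].mean())
L=onz(c,[q(143,59),q(171,467)],.042,True); print('left corners',L.round(4))
c=load('t9.png'); q=lambda x,y:(235+x/3.9,135+y/3.9)
print('top: psu front corners',onz(c,[q(468,208),q(462,318)],.042).round(4))
print('top: duct inner at mouth z.004/.044', onz(c,[q(447,199),q(440,315)],.004).round(4),onz(c,[q(447,197),q(440,322)],.044).round(4))
```

```text
[[0.4603, -0.0783], [0.5389, -0.0803], [0.5369, -0.1725], [0.458, -0.1708]]
yaw [-0.27  0.01 -0.02] centre [ 0.4879 -0.1264] off 0.15 front y -0.0803 L 0.0921
walls [[ 0.4267 -0.0575  0.004 ]
 [ 0.5518 -0.0591  0.004 ]] mid 0.48926600802957404
left corners [[ 0.4398 -0.078   0.042 ]
 [ 0.4378 -0.1697  0.042 ]]
top: psu front corners [[ 0.5403 -0.0795  0.042 ]
 [ 0.4396 -0.0758  0.042 ]]
top: duct inner at mouth z.004/.044 [[ 0.5529 -0.0614  0.004 ]
 [ 0.4444 -0.0569  0.004 ]] [[ 0.5497 -0.0601  0.044 ]
 [ 0.4354 -0.0559  0.044 ]]
```

```bash
python3 -m jog '[0,-0.12,0,0,0,0, 0,-0.3,0,0,0,0, 0,-0.5,0,0,0,0, 0,-0.7,0,0,0,0, 0,-0.9,0,0,0,0, 0,-1.1,0,0,0,0, 0,-1.3,0,0,0,0, 0,-1.5,0,0,0,0, 0,-1.7,0,0,0,0, 0,-1.9,0,0,0,0]'
python3 -m jog '[0,-0.2,0,0,0,0, 0,-0.4,0,0,0,0, 0,-0.6,0,0,0,0, 0,-0.8,0,0,0,0, 0,-1,0,0,0,0, 0,-1.2,0,0,0,0, 0,-1.4,0,0,0,0, 0,-1.6,0,0,0,0, 0,-1.78,0,0,0,0, 0,-1.9,0,0,0,0]'
python3 - <<'E'
from h import *
y=np.radians(-1.19)
goal([.4875,-.088,.030],y); snap('wrist','w10.png');crop('w10.png',110,0,550,290,1.8,'w10p.png')
E
```

```text
t: 11.78
tcp_pos: [0.4878, -0.1356, 0.032]
orientation: [-3.141, 0.034, -0.0]
contact_force: [-0.5, -1.3, 0.0]
width: 0.0704
t: 13.02
tcp_pos: [0.4888, -0.0881, 0.032]
orientation: [-3.141, 0.034, -0.0]
contact_force: [-0.6, -1.5, -0.5]
width: 0.0699
t 13.03 now [ 0.4888 -0.0881  0.032 ] yaw -1.24 z-axis [ 0.e+00  1.e-04 -1.e+00] F [-0.6 -1.5 -0.5]
rows [-0.052 -0.002  0.08 ] [-0.001  0.    -0.007]
```

View pics/w10p.png

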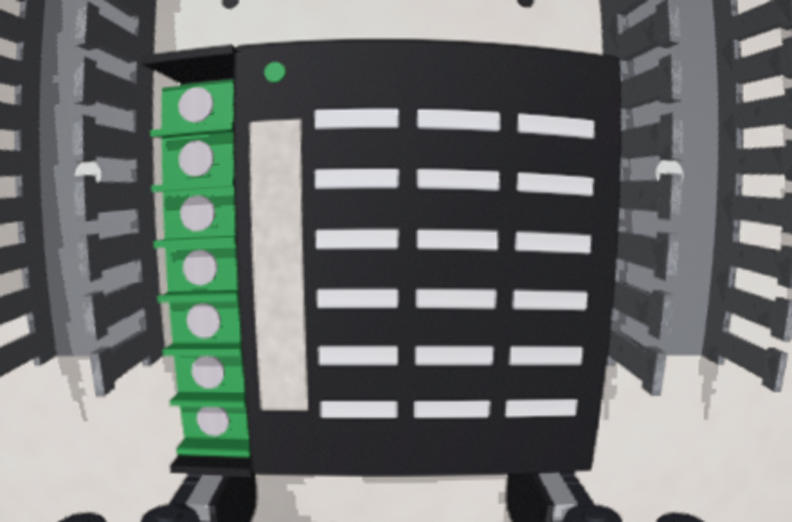

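The front of the supply is inside the bay and both gaps look equal. Its place relative to the fingers has not changed, so I'll continue.

```bash
python3 -m jog '[0,-0.14,0,0,0,0, 0,-0.34,0,0,0,0, 0,-0.54,0,0,0,0, 0,-0.74,0,0,0,0, 0,-0.94,0,0,0,0, 0,-1.14,0,0,0,0, 0,-1.34,0,0,0,0, 0,-1.54,0,0,0,0, 0,-1.74,0,0,0,0, 0,-1.94,0,0,0,0]'
python3 -m jog '[0,-0.2,0,0,0,0, 0,-0.4,0,0,0,0, 0,-0.6,0,0,0,0, 0,-0.8,0,0,0,0, 0,-1,0,0,0,0, 0,-1.2,0,0,0,0, 0,-1.4,0,0,0,0, 0,-1.6,0,0,0,0, 0,-1.78,0,0,0,0, 0,-1.9,0,0,0,0]'
python3 - <<'E'
from h import *
y=np.radians(-1.19)
goal([.4875,.060,.030],y); snap('wrist','w11.png');crop('w11.png',110,0,550,290,1.8,'w11p.png')
snap('top','t11.png');crop('t11.png',235,135,440,270,3.9,'t11c.png')
E
```

```text
t: 14.32
tcp_pos: [0.4898, -0.0396, 0.032]
orientation: [-3.141, 0.034, 0.0]
contact_force: [-0.2, -1.8, -0.3]
width: 0.0698
t: 15.58
tcp_pos: [0.4909, 0.0079, 0.032]
orientation: [-3.141, 0.034, -0.0]
contact_force: [-0.1, -1.8, 0.7]
width: 0.0697
t 15.57 now [0.4909 0.0079 0.032 ] yaw -1.24 z-axis [ 0.e+00  1.e-04 -1.e+00] F [-0.1 -1.8  0.7]
rows [-0.181 -2.081  0.081] [-0.001 -0.    -0.007]
```

View pics/w11p.png

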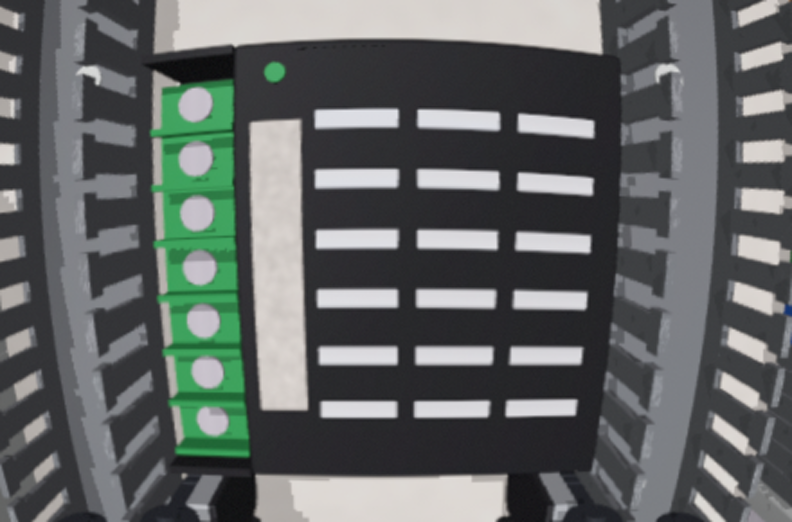

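View pics/t11c.png

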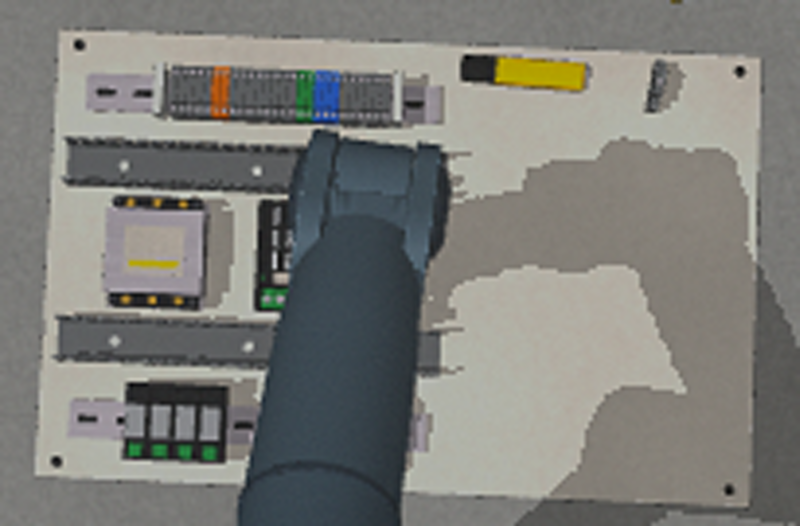

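```bash
python3 -m jog '[0,-0.14,0,0,0,0, 0,-0.32,0,0,0,0, 0,-0.5,0,0,0,0, 0,-0.68,0,0,0,0, 0,-0.86,0,0,0,0, 0,-1.04,0,0,0,0, 0,-1.2,0,0,0,0, 0,-1.34,0,0,0,0, 0,-1.44,0,0,0,0, 0,-1.5,0,0,0,0]'
python3 - <<'E'
from h import *
y=np.radians(-1.19)
goal([.4875,.060,.030],y); snap('wrist','w12.png');crop('w12.png',110,0,550,290,1.8,'w12p.png')
E
```

```text
t: 16.92
tcp_pos: [0.4917, 0.0452, 0.032]
orientation: [-3.141, 0.034, 0.0]
contact_force: [-0.9, -1.8, -0.5]
width: 0.07
t 16.93 now [0.4917 0.0452 0.032 ] yaw -1.25 z-axis [-0.  0. -1.] F [-0.9 -1.8 -0.5]
rows [-0.182 -0.589  0.08 ] [-0.     0.    -0.007]
```

View pics/w12p.png

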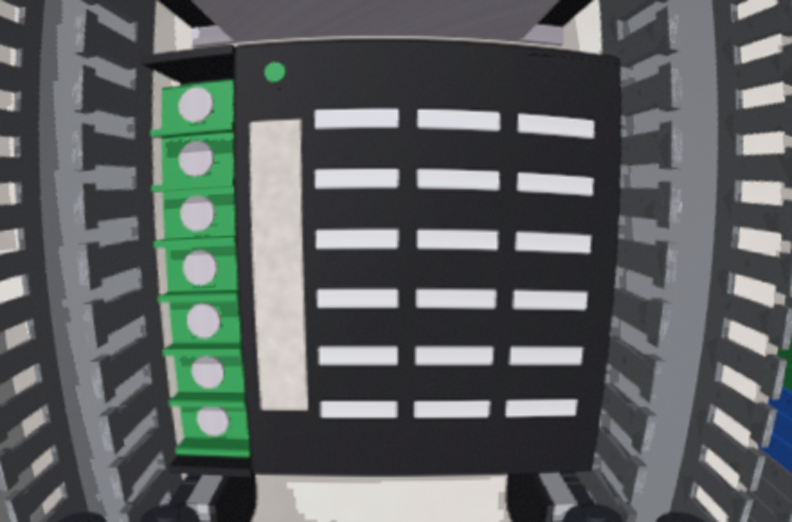

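```bash
python3 -m jog '[0,-0.05,0,0,0,0, 0,-0.1,0,0,0,0, 0,-0.15,0,0,0,0, 0,-0.2,0,0,0,0, 0,-0.24,0,0,0,0, 0,-0.28,0,0,0,0, 0,-0.31,0,0,0,0, 0,-0.34,0,0,0,0, 0,-0.36,0,0,0,0, 0,-0.38,0,0,0,0]'
python3 - <<'E'
from h import *
goal([.4875,.060,.030],np.radians(-1.19)); snap('wrist','w13.png');crop('w13.png',200,0,470,60,2.9,'w13p.png')
E
```

```text
t: 18.23
tcp_pos: [0.4919, 0.0546, 0.032]
orientation: [-3.141, 0.034, -0.0]
contact_force: [0.5, -2.3, -0.8]
width: 0.0701
t 18.23 now [0.4919 0.0546 0.032 ] yaw -1.25 z-axis [ 0.e+00  1.e-04 -1.e+00] F [ 0.5 -2.3 -0.8]
rows [-0.182 -0.212  0.08 ] [-0.001  0.    -0.008]
```

View pics/w13p.png

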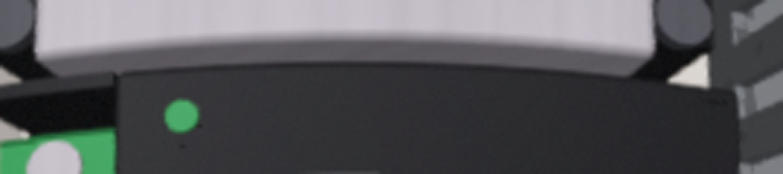

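```bash
python3 -m jog '[0,-0.02,0,0,0,0, 0,-0.04,0,0,0,0, 0,-0.06,0,0,0,0, 0,-0.08,0,0,0,0, 0,-0.1,0,0,0,0]'; python3 -m jog '[0,-0.015,0,0,0,0, 0,-0.03,0,0,0,0, 0,-0.04,0,0,0,0, 0,-0.05,0,0,0,0]'
python3 - <<'E'
from h import *
goal([.4875,.060,.030],np.radians(-1.19)); snap('wrist','w14.png');crop('w14.png',200,0,470,60,2.9,'w14p.png')
E
```

```text
t: 18.9
tcp_pos: [0.492, 0.0567, 0.032]
orientation: [3.14, -0.034, 0.0]
contact_force: [-0.5, -4.5, -1.7]
width: 0.0704
t: 19.4
tcp_pos: [0.492, 0.0567, 0.032]
orientation: [3.137, -0.035, 0.0]
contact_force: [-0.8, -8.3, 0.2]
width: 0.0697
t 19.4 now [0.492  0.0567 0.032 ] yaw -1.27 z-axis [-0.     -0.0039 -1.    ] F [-0.8 -8.3  0.2]
rows [-0.185 -0.128  0.081] [ 0.028 -0.    -0.01 ]
```

View pics/w14p.png

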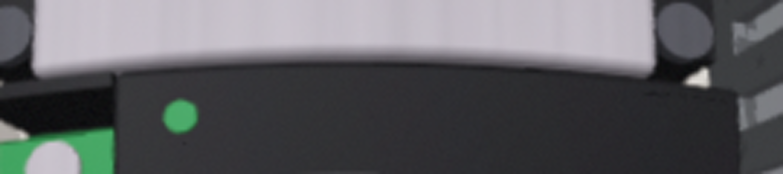

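```bash
python3 -m jog '[0,-0.015,0,0,0,0, 0,-0.03,0,0,0,0, 0,-0.03,0,0,0,0]'
python3 - <<'E'
from h import *
s=r.state(); print(s['contact_force'],s['moment'],s['tcp_pos'])
E
python3 -m jog '[0,0.05,0,0,0,0, 0,0.15,0,0,0,0, 0,0.4,0,0,0,0, 0,0.8,0,0,0,0, 0,1.2,-0.2,0,0,0, 0,1.4,-1.2,0,0,0, 0,1.4,-3,0,0,0, 0,0.8,-4.5,0,0,0, 0,0,-5,0,0,0, 0,-0.3,-5,0,0,0]'
python3 - <<'E'
from h import *
goal([.49,.060,.030],np.radians(-1.19)); snap('wrist','w15.png')
E
```

```text
t: 19.82
tcp_pos: [0.492, 0.0567, 0.0321]
orientation: [3.136, -0.035, -0.0]
contact_force: [-1.0, -10.4, 0.0]
width: 0.0696
[ -1.02341414 -10.3907211    0.04881759] [-1.8625516   0.12470727  0.33196179] [0.49203611 0.05673688 0.03205059]
t: 21.08
tcp_pos: [0.4933, 0.0668, 0.1585]
orientation: [-3.141, 0.034, -0.005]
contact_force: [0.8, -0.6, 0.1]
width: 0.0698
t 21.07 now [0.4933 0.0668 0.1585] yaw -1.23 z-axis [ 3.2e-03  2.0e-04 -1.0e+00] F [ 0.8 -0.6  0.1]
rows [-0.143  0.275  5.139] [-0.002 -0.023 -0.004]
```

View pics/w15.png

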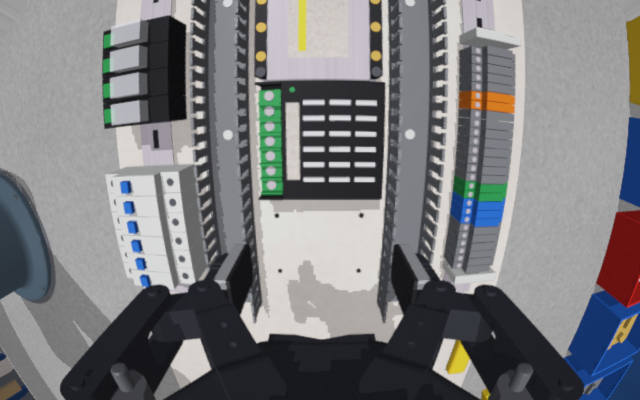

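```bash
python3 -m jog '[0,3,-3,0,0,0, 0,6,-4,0,0,0, 0,9,-4,0,0,0, 0,10,-4,0,0,0, 0,10,-4,0,0,0, 0,10,-4,0,0,0]'
python3 - <<'E'
from h import *
crop('w15.png',240,60,400,210,5,'w15p.png')
snap('top','t15.png');crop('t15.png',235,135,440,270,3.9,'t15c.png')
snap('side','s15.png'); crop('s15.png',240,120,430,300,3.9,'s15c.png')
E
```

```text
t: 21.88
tcp_pos: [0.486, -0.1858, 0.2559]
orientation: [-3.141, 0.041, 0.002]
contact_force: [0.1, -0.3, -0.2]
width: 0.0699
```

View pics/w15p.png

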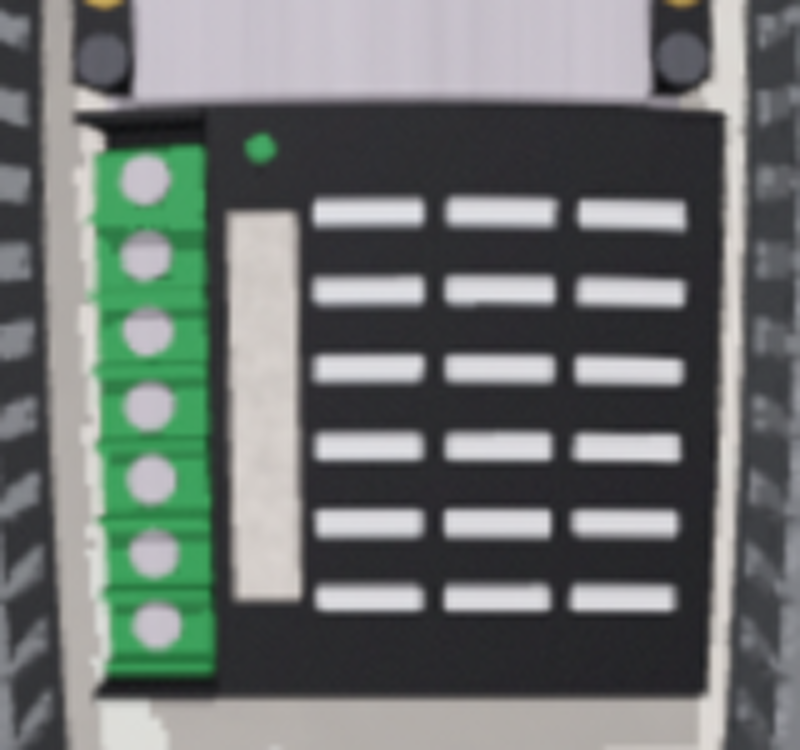

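View pics/t15c.png

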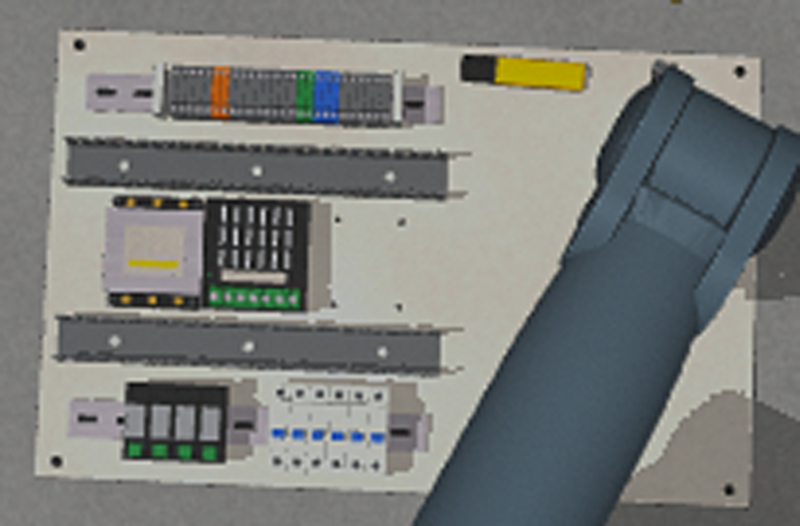

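View pics/s15c.png

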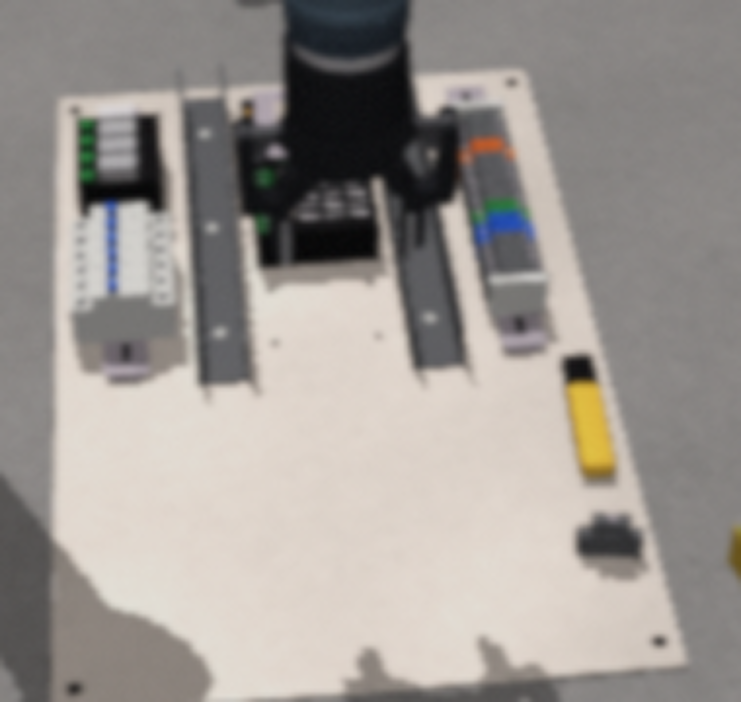

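Run:
```python
from h import *
meas('w15.png',[(207,103),(722,115),(705,695),(215,693)],5,240,60)
```

```text
[[0.4658, 0.1622], [0.544, 0.1594], [0.5423, 0.0672], [0.4631, 0.0693]]
yaw [-0.85 -0.35  0.14] centre [0.4931 0.1133] off 0.38 front y 0.1594 L 0.0923
```

```bash
python3 -c "
from plant import r
s=r.state();print(s['t'],s['contact_force'])
print(r.hand_in())"
```

```text
21.975 [ 0.38955299  0.5562932  -0.50204537]
the job is handed in; nothing more can be done
None
```

The power supply is home against the line filter, and I handed the job in at about 22 s with the arm clear above the plate.

**What I did:** I nudged the supply from its green-terminal side. Then, with the fingertips square to the bay on its rear face, I pushed it straight and slid it down the centre line. Over the last few millimetres I crept at about 4 mm/s. It stopped against the filter, and I pressed it home with about 10 N before backing off and lifting clear.

**What the last checks showed:**
- **At the mouth:** the gaps to the two ducts measured about 13 mm each.
- **Seating:** the fingers stopped moving while the force rose from 2 to 10 N. The pictures afterwards show a closed seam.
- **Final position:** the centre is about 0.4 mm off the bay's centre line. The angle readings scatter: -0.85, -0.35 and +0.14 degrees, depending on the edge used.
- **Other objects:** the highlighter and end clamp look unmoved in the final pictures, and I saw no sign of contact with the ducts. I did not check the screwdriver, tray, tape or jar again.

**What disagreed:** the picture put the supply's front edge at y = 0.159 to 0.162, while I had measured the filter face at about 0.163. The same picture also shows the supply nearly 2 mm too short, so I relied on the force reading and the closed seam instead. My first side push also turned the supply less than I wanted, so I corrected the rest with the rear-face push.

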